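Punch the drill spot of a rail bracket in the kitchen

ROBOT

A 7-joint arm with a two-finger parallel gripper is mounted at the origin on the work surface. World frame = base frame: x ahead of the robot, y to its left, z up, the work surface at z = 0. Lengths are in m, angles in rad, forces in N, time in s.
With the tool pointing down it reaches from about 0.4 to 0.85 m from the base axis. Payload 4.5 kg.
Tool frame: the origin (TCP) lies between the finger pads; the fingertips stand 14 mm ahead of it and the grasp point (between the pads) lies 5 mm behind it; z points along the fingers, y is the line along which they close (so a half turn about z gives the same grasp; the last joint's range is limited). The gripper opens to 85 mm and grips with 20 to 120 N. Pads are 22 mm wide; open, the fingers measure 114 mm over their backs; the gripper's body (76 mm by 85 mm) begins 54 mm behind the grasp point. The pads swing forward as they close: fully open they stand 13 mm farther back than shut.
Start: joints at [1.328, 0.689, -0.195, 1.565, 0.157, 0.902, -0.215], TCP at [0.171, -0.601, 0.221] pointing down, gripper open.
Joint ranges: [-3.01, 3.01], [-0.46, 2.08], [-1.47, 1.51], [0.13, 2.56], [-1, 4.14], [0.04, 2.09], [-2.66, 2.66]. Speed limits (rad/s): [2.57, 2.57, 3.14, 3.14, 3.14, 3.14, 3.14].

INTERFACE

Orientations are given as a unit quaternion [w, x, y, z].
In Python, from station import manip gives the robot as it stands.
- The arm moves only by the shell command python3 -m handwheel 'ROWS' [FORCE]. ROWS is JSON, a list of rows, each a list of 7 numbers: the turn, a rotation vector about the tool's x, y, z in degrees, then the shift along the tool's x, y, z in mm, then the closure, from -1 (fully open) to 1 (shut). A call has exactly 5 rows; each row is the pose to reach, as a shift and turn from the pose commanded when the call began, along the tool's axes at that moment; what a row does not reach only later rows make up. A row lasts 1/10 s, in which the tool goes at most 50 mm and 8.59 degrees, less where a joint would pass 70% of its speed; a pose out of reach is approached as far as the arm can. A call with a gripper value outside its range is refused whole. The fingers move at their own pace and stop on an object; FORCE is the grip in N (left out, the last holds). Time passes only in rows, so rows that repeat a pose let the fingers close, or fill a call up. It gives the time, the measured TCP pose, the force, the opening and the grip force at its end, in the units of the state.
- manip.state(): the state, without advancing time (a new reading comes with each control period).
- manip.read_camera(name): name is "scene" or "top" or "wrist"; returns a dict with "img" (384x512x3 uint8, red, green, blue), "z_map" (384x512 float32, m along the optical axis (not along the pixel's ray), 0 where there is no reading), "K" (3x3 intrinsics, pixels), "k1" (the pictures are not rectified: a ray, as slopes to the right and down, at radius r is drawn at 1 + k1 r^2 times it, then the intrinsics apply), "R" (3x3) and "t" (3): a world point X has camera coordinates R X + t. Camera axes: x right, y down, z forward; pixel columns grow to the right and rows downward; lengths in m; the calibration is good to about 2 mm. A picture is of the moment at which its call begins.
- manip.hand_in(): hands the job in; it is judged then, once.
Trained networks look in a picture, given as the dict that the camera call returned (one of the last four; its "shot" number tells which), for a name from the list of things; names that differ only in an ending like _2 or _b are one class to them, and where a whole thing is asked for, a point or a joint stands for the part that bears it (a point fixed in the world has none). Each returns a list of dicts, best first, with "score" (0 to 1); they miss things now and then, are a little off and sometimes report something else, mostly with a low value. They report only what shows in the picture. A call takes as long as a camera call. They do not tell look-alikes from the thing itself.
- manip.trace(thing, picture): "mask" (384x512 bool, what is visible of it) and "location" ([column, row] in pixels, amid what is visible of it).
The state is a dict: "time_s": time; "q": joint angles; "qd": joint speeds; "effort": joint torques, N m; "ee_pos": TCP position; "orientation": TCP orientation; "force": force on the tool from outside, world axes, zero at the start; "ft_torque": the same for the moment, N m; "width": opening from 0.0 (shut) to 1.0 (fully open); "grip_force": force on a finger pad.
Only numpy, scipy, OpenCV 4.12 (cv2) and the standard library are available. Lean on these libraries where they do the work, as an engineer would, in place of code of your own. Each camera call takes 0.05 s, during which the arm holds its last target. There are 200 camera calls.

TASK

A new mug rail is going up and its bracket must be drilled: take the spring-loaded centre punch from its wooden stand, set its needle in the small round drill spot of the steel bracket blank, and press it straight down, upright, until its hidden spring snaps, without ramming it on into its end stop. Then put the punch back upright and fully home in its stand, and leave the other things on the counter where they are.

Things in the scene. Friction and masses are not known exactly. Their poses are not given: they have to be found in the camera images.
- punch: Round steel centre punch, about 400 g, loose, upright in its stand. Origin at the nose end, z up its axis. Nose 12 mm wide, growing to 20 mm at 16 mm up; flange 33 mm wide from 34 to 40 mm; dark grip 22 mm wide from 40 to 84 mm (hold at about 62); cap to 92. A 4.4 mm needle sticks out 14 to 30 mm below the nose: set differently each time and not measured, so feel for the touch.
- nose (a point): The end of the punch's nose, on its axis (same point as the punch's origin); the needle is on the same axis below it.
- plunger (a joint): The hidden snap mechanism inside the punch (m): creeps from 0 (armed) to about 3 mm while the needle is pushed in, then jumps to about 6 mm: snapped (4.5 mm or more). The needle goes in some 6 to 7 mm while the push grows to about 13 N; at the snap it drops at once by 4 N or more; about 3 mm further in comes a rigid end stop. Lifting re-arms it.
- block: Plywood block 150 x 85 x 18 mm fixed to the counter; the steel bracket blank, 120 x 44 x 6 mm, is bolted flat on it (its top 24 mm above the counter). Origin at the centre of the underside, x along the length. A bolt head 15 mm wide, 7.5 mm high stands on the blank 35 mm from the centre towards -x; the drill spot is 38 mm from the centre towards +x.
- spot (a point): The drill spot: a shallow round recess 10 mm in diameter and 3 mm deep in the top of the bracket blank, its floor dark, with two crossed scribe lines running out from it; this point is the centre of its floor, 21 mm above the counter.
- stand: Wooden stand, 64 x 64 x 68 mm, fixed to the counter, with an upright through hole 23 mm in diameter in its middle. The punch hangs in it by its flange, so that its nose end is 34 mm above the counter when home. Origin at the centre of the underside.
- socket (a point): Centre of the mouth of the stand's hole, 68 mm above the counter.
- jar: Glass jar with steel cap, 64 mm diameter, 85 mm high, loose bystander; origin under its centre.
- mug: White mug, 80 mm diameter, 90 mm high, loose bystander; origin under its centre.
- pull: Aluminium drawer pull, 140 x 18 x 30 mm, lying loose, bystander; origin under its centre, x along it.
- driver: Screwdriver with black handle, lying loose, bystander; x along it.
Things that resemble listed ones, but are neither listed nor needed, are in the scene too. Of the things that look like the punch, the smallest one is meant.

How it is judged:
By the outcome, as a careful person would: the job done as asked, in the order asked, and still so for the second after the job is handed in, with the robot touching nothing.
It also fails if it takes over 58 s, if anything falls off the work surface, if the arm or the gripper's body presses on something with over 40 N, if the wrist force passes 120 N, or if a joint passes its speed limit or range.

## Working session

There is one attempt and no reset: what is moved stays moved. The work goes in short steps, Python scripts to look and compute and a shell command to move; the robot and the scene stay as the last step left them, time stands still between calls to the robot, and variables do not carry over. Pictures are saved under pics/ and viewed, at most 10 in all, crops included, and the job is handed in when it is done.

```bash
ls; mkdir -p pics; cat > h.py <<'E'
import numpy as np, cv2
from station import manip
from scipy.spatial.transform import Rotation as Rn
def pix2ray(p,c):
    K=c["K"]; d=np.array([(p[0]-K[0,2])/K[0,0],(p[1]-K[1,2])/K[1,1]]); u=d.copy()
    for _ in range(20): u=d/(1+c["k1"]*(u@u))
    return np.array([u[0],u[1],1.])
def world(p,z,c): return c["R"].T@(pix2ray(p,c)*z-c["t"])
def onplane(p,h,c):
    o=-c["R"].T@c["t"]; d=c["R"].T@pix2ray(p,c); return o+d*(h-o[2])/d[2]
def cloud(mask,c):
    v,u=np.nonzero(mask&(c["z_map"]>0)); return np.array([world((a,b),c["z_map"][b,a],c) for a,b in zip(u,v)])
def save(c,n,crop=None,s=1):
    im=c["img"]
    if crop: im=im[crop[1]:crop[3],crop[0]:crop[2]]
    cv2.imwrite("pics/"+n,cv2.resize(im[...,::-1],None,fx=s,fy=s,interpolation=cv2.INTER_CUBIC))
def totool(dw):
    s=manip.state(); w,x,y,z=s["orientation"]; return Rn.from_quat([x,y,z,w]).inv().apply(dw)*1000
E
python3 - <<'E'
from h import *
s=manip.state(); print(s["ee_pos"],s["orientation"],s["width"],s["force"])
ims=[]
for n in ["top","scene"]:
    c=manip.read_camera(n); save(c,n+"1.png",None,1.5)
    for t in ["punch","block","stand","spot","jar","mug","pull","driver"]:
        for r in manip.trace(t,c)[:4]:
            P=cloud(r["mask"],c)
            if len(P): print(n,t,round(r["score"],2),np.round(r["location"]),r["mask"].sum(),np.round(np.median(P,0),3),"lo",np.round(np.percentile(P,2,0),3),"hi",np.round(np.percentile(P,98,0),3))
E
```

```text
pics
[ 0.17054906 -0.60055637  0.21984293] [-9.47664276e-04  9.90431872e-01  1.37999168e-01 -1.96507191e-04] 0.997847526661432 [ 0.23307725 -1.09994189  0.18101597]
top punch 0.83 [336. 238.] 269 [ 0.488 -0.204  0.114] lo [ 0.469 -0.222  0.07 ] hi [ 0.507 -0.191  0.145]
top punch 0.5 [285. 184.] 247 [ 0.605 -0.074  0.125] lo [ 0.59  -0.096  0.069] hi [ 0.624 -0.057  0.145]
top punch 0.47 [291. 228.] 142 [ 0.508 -0.101  0.101] lo [ 0.495 -0.117  0.066] hi [ 0.526 -0.091  0.126]
top block 0.73 [185. 200.] 1736 [0.576 0.167 0.019] lo [0.509 0.102 0.012] hi [0.644 0.232 0.028]
top stand 0.9 [286. 224.] 565 [ 0.513 -0.1    0.067] lo [ 0.48  -0.136 -0.001] hi [ 0.549 -0.074  0.073]
top spot 0.81 [189. 204.] 1722 [0.574 0.168 0.019] lo [0.51  0.102 0.012] hi [0.641 0.235 0.028]
top spot 0.49 [104. 250.] 1192 [0.437 0.388 0.038] lo [0.38  0.334 0.001] hi [0.477 0.411 0.091]
top jar 0.69 [236. 143.] 518 [0.731 0.042 0.082] lo [0.71  0.015 0.014] hi [0.764 0.069 0.087]
top mug 0.88 [106. 252.] 1207 [0.437 0.388 0.038] lo [ 0.38   0.334 -0.   ] hi [0.477 0.412 0.091]
top pull 0.79 [397. 276.] 4
[... 523 characters left out ...]
03.] 214 [ 0.521 -0.113  0.093] lo [ 0.502 -0.121  0.07 ] hi [ 0.529 -0.094  0.125]
scene stand 0.75 [193. 221.] 989 [ 0.537 -0.123  0.05 ] lo [ 0.483 -0.14   0.002] hi [ 0.547 -0.075  0.071]
scene spot 0.85 [283. 192.] 1107 [0.591 0.154 0.019] lo [0.512 0.093 0.001] hi [0.654 0.232 0.026]
scene jar 0.58 [303. 230.] 940 [0.754 0.023 0.062] lo [0.721 0.009 0.008] hi [0.776 0.062 0.087]
scene mug 0.89 [287. 132.] 849 [0.452 0.352 0.058] lo [0.399 0.331 0.   ] hi [0.481 0.411 0.09 ]
scene pull 0.92 [ 67. 252.] 498 [ 0.382 -0.393  0.029] lo [ 0.348 -0.452 -0.001] hi [ 0.415 -0.334  0.032]
scene driver 0.57 [269. 313.] 559 [ 0.818 -0.182  0.023] lo [ 0.692 -0.202  0.007] hi [ 0.863 -0.139  0.027]
```

View pics/top1.png

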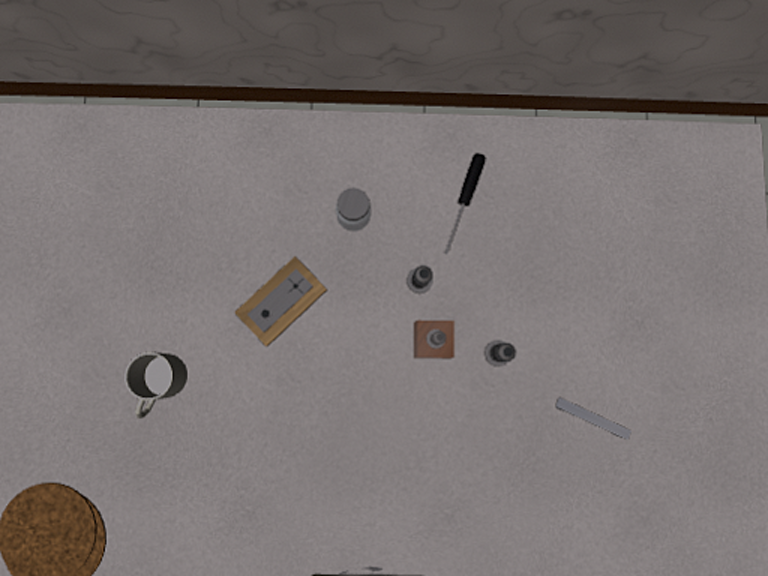

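View pics/scene1.png

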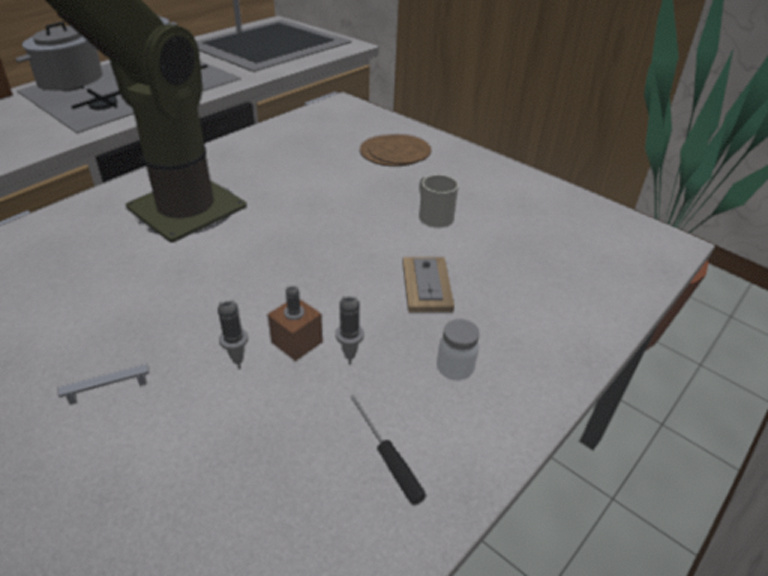

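Top view: stand with the small punch at about (436,338)/1.5, between two larger look-alikes at (420,278) and (500,351). The block has its bolt at (265,313) and its spot at (296,286). The scene view agrees.

```bash
python3 - <<'E'
from h import *
for n in ["top","scene"]:
    c=manip.read_camera(n)
    H,W=c["z_map"].shape
    P=cloud(np.ones((H,W),bool),c)
    st=P[(abs(P[:,0]-.513)<.06)&(abs(P[:,1]+.107)<.06)]
    top=st[abs(st[:,2]-.068)<.006]; print(n,"standtop",len(top),cv2.minAreaRect((top[:,:2]*1000).astype(np.float32)))
    cap=st[(st[:,2]>.118)&(abs(st[:,0]-.513)<.03)&(abs(st[:,1]+.107)<.03)]; print("cap",len(cap),cap.mean(0))
    if n=="top":
        print("spot",onplane((296/1.5,286/1.5),.022,c),"bolt",onplane((265/1.5,313/1.5),.0315,c))
        save(c,"blk.png",(150,160,330,250),4)
s=manip.state(); print(s["time_s"],totool(np.array([.513,-.107,.32])-s["ee_pos"]))
E
```

```text
top standtop 521 ((510.8226013183594, -105.15267944335938), (62.08578872680664, 63.51442337036133), 1.117728352546692)
cap 39 [ 0.51038646 -0.10530607  0.12214552]
spot [0.6029339  0.14126123 0.022     ] bolt [0.552275   0.19348953 0.0315    ]
scene standtop 400 ((513.3603515625, -107.48218536376953), (66.70372009277344, 65.31771850585938), 0.9449957609176636)
cap 30 [ 0.51808278 -0.11099992  0.1219714 ]
1.0 [ 464.21518759 -381.88671809  -99.29875934]
```

View pics/blk.png

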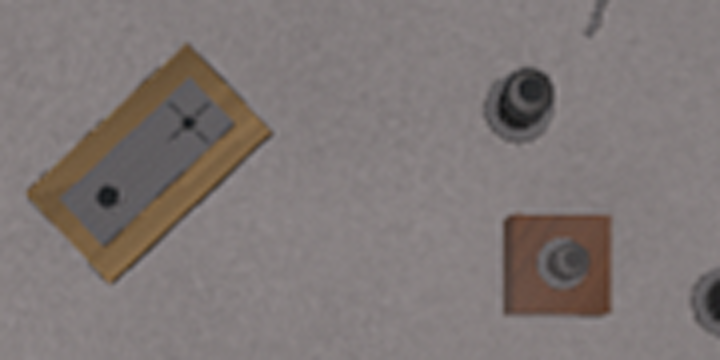

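```bash
python3 -m handwheel '[[0,0,0,35,-29,-20,-1],[0,0,0,70,-58,-40,-1],[0,0,0,105,-87,-60,-1],[0,0,0,140,-116,-80,-1],[0,0,0,175,-145,-99,-1]]' 60
python3 -m handwheel '[[0,0,0,35,-29,0,-1],[0,0,0,70,-58,0,-1],[0,0,0,105,-87,0,-1],[0,0,0,140,-116,0,-1],[0,0,0,175,-145,0,-1]]'
python3 -m handwheel '[[0,0,-7,30,-24,0,-1],[0,0,-14,60,-48,0,-1],[0,0,-21,90,-72,0,-1],[0,0,-28,114,-92,0,-1],[0,0,-29,114,-92,0,-1]]'
python3 -m handwheel '[[0,0,0,0,0,0,-0.3],[0,0,0,0,0,0,-0.3],[0,0,0,0,0,0,-0.3],[0,0,0,0,0,0,-0.3],[0,0,0,0,0,0,-0.3]]'
python3 - <<'E'
from h import *
c=manip.read_camera("wrist"); save(c,"w1.png",None,1.5)
s=manip.state(); print(s["q"],s["time_s"],s["width"],s["ee_pos"],s["orientation"],s["force"])
P=cloud(np.ones(c["z_map"].shape,bool),c)
st=P[(abs(P[:,0]-.512)<.06)&(abs(P[:,1]+.107)<.06)]
top=st[abs(st[:,2]-.068)<.005]; print("standtop",len(top),cv2.minAreaRect((top[:,:2]*1000).astype(np.float32)))
cap=st[(st[:,2]>.118)&(st[:,2]<.14)&(abs(st[:,0]-.512)<.03)&(abs(st[:,1]+.107)<.03)]; print("cap",len(cap),cap.mean(0) if len(cap) else 0, cv2.minEnclosingCircle((cap[:,:2]*1000).astype(np.float32)))
print(totool(np.array([.511,-.106,.091])-s["ee_pos"]))
E
```

```text
time_s: 1.5
ee_pos: [0.3004, -0.4124, 0.3207]
orientation: [0.0, 0.99, 0.138, 0.0]
force: [0.8, -0.1, -0.2]
width: 0.999
grip_force: 0.0
time_s: 2.0
ee_pos: [0.4291, -0.225, 0.32]
orientation: [0.0, 0.99, 0.138, 0.0]
force: [1.6, -0.8, 0.0]
width: 1.001
grip_force: 0.0
time_s: 2.5
ee_pos: [0.5153, -0.1014, 0.32]
orientation: [-0.001, 0.922, 0.387, 0.002]
force: [-1.0, 0.0, 0.1]
width: 1.003
grip_force: 0.0
time_s: 3.0
ee_pos: [0.5125, -0.1076, 0.3198]
orientation: [0.0, 0.925, 0.381, -0.0]
force: [-0.4, -0.2, -0.3]
width: 0.65
grip_force: 0.0
[ 0.3816332   0.45531102 -0.40758398  1.72235815  0.20813282  1.00659834
 -0.88954034] 3.05 0.6494645364198477 [ 0.51258347 -0.10741628  0.31976995] [ 1.57162159e-04  9.24530985e-01  3.81106852e-01 -1.79800453e-05] [ 0.48955141 -0.56145894 -0.2741464 ]
standtop 1820 ((513.9454956054688, -104.92965698242188), (64.384521484375, 63.75461196899414), 0.5625463128089905)
cap 175 [ 0.51471906 -0.10457321  0.12179214] ((514.2156982421875, -105.36149597167969), 10.747389793395996)
[-9.04517662e-02 -2.18407407e+00  2.28769368e+02]
```

View pics/w1.png

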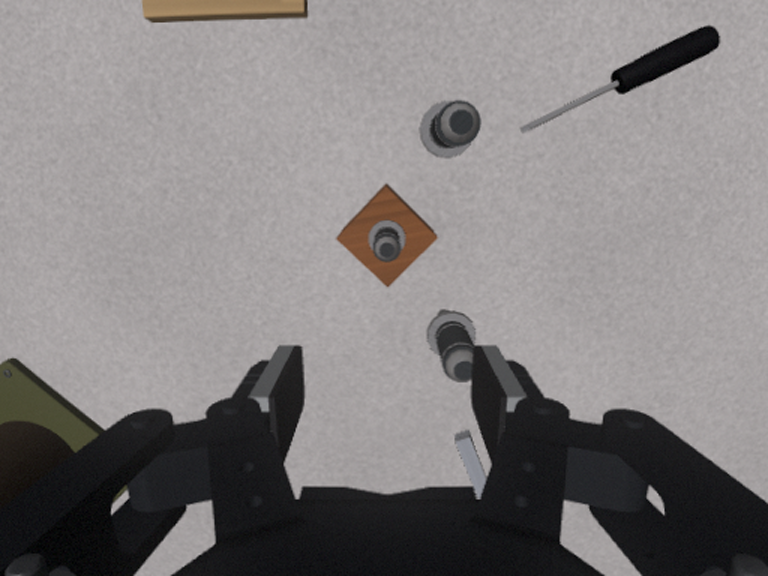

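Wrist view: the punch is at (387,240) in its stand, centred between the fingers (columns 303 and 473). Both look-alikes are clear of the fingers. Descending.

```bash
python3 -m handwheel '[[0,0,0,1.5,-1,45,-0.3],[0,0,0,1.5,-1,90,-0.3],[0,0,0,1.5,-1,135,-0.3],[0,0,0,1.5,-1,180,-0.3],[0,0,0,1.5,-1,215,-0.3]]'
python3 -m handwheel '[[0,0,0,0,0,6,-0.3],[0,0,0,0,0,11,-0.3],[0,0,0,0,0,11,-0.3],[0,0,0,0,0,11,0],[0,0,0,0,0,11,0.1]]'
python3 - <<'E'
from h import *
s=manip.state(); print(s["ee_pos"],s["orientation"],s["width"],s["force"])
c=manip.read_camera("wrist"); save(c,"w2.png",None,1.5)
E
```

```text
time_s: 3.55
ee_pos: [0.5124, -0.1053, 0.1025]
orientation: [-0.0, 0.924, 0.381, -0.001]
force: [-0.7, -0.1, 0.2]
width: 0.649
grip_force: 0.0
time_s: 4.05
ee_pos: [0.5142, -0.1054, 0.0952]
orientation: [0.001, 0.924, 0.381, 0.001]
force: [0.3, 0.0, 0.1]
width: 0.45
grip_force: 0.0
[ 0.51419266 -0.10541107  0.09515652] [7.64518496e-04 9.24411617e-01 3.81393436e-01 1.27482676e-03] 0.4495371413579924 [0.28076808 0.00270481 0.05475295]
```

View pics/w2.png

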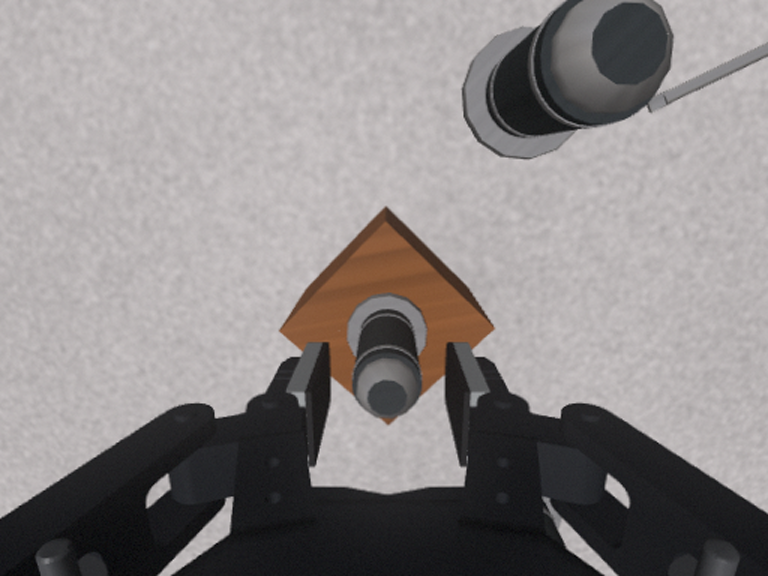

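Punch centred between the pads at (388,385). Closing.

```bash
python3 -m handwheel '[[0,0,0,0,0,2,0.6],[0,0,0,0,0,2,1],[0,0,0,0,0,2,1],[0,0,0,0,0,2,1],[0,0,0,0,0,2,1]]' 80
python3 -m handwheel '[[0,0,0,0,0,0,1],[0,0,0,0,0,0,1],[0,0,0,0,0,-3,1],[0,0,0,0,0,-8,1],[0,0,0,0,0,-15,1]]' 80
python3 - <<'E'
from h import *
s=manip.state(); print(s["ee_pos"],s["orientation"],s["width"],s["force"],s["ft_torque"],s["grip_force"])
E
```

```text
time_s: 4.6
ee_pos: [0.5138, -0.1055, 0.0925]
orientation: [0.001, 0.924, 0.381, 0.001]
force: [-0.3, -0.8, 6.4]
width: 0.219
grip_force: 78.1
time_s: 5.1
ee_pos: [0.5124, -0.1051, 0.1066]
orientation: [-0.0, 0.924, 0.382, -0.001]
force: [-0.1, 0.2, -4.5]
width: 0.221
grip_force: 78.4
[ 0.51239695 -0.10510256  0.10657665] [-3.94722336e-04  9.24314869e-01  3.81629791e-01 -7.55401169e-04] 0.2209432775916004 [-0.06047146  0.17916285 -4.52105405] [-0.02030328 -0.03237714 -0.01133388] 78.37603569030762
```

```bash
python3 -m handwheel '[[0,0,0,0,0,-25,1],[0,0,0,0,0,-50,1],[0,0,0,0,0,-75,1],[0,0,0,0,0,-100,1],[0,0,0,0,0,-120,1]]'
python3 -m handwheel '[[0,0,0,20,-9,0,1],[0,0,0,50,-23,0,1],[0,0,0,80,-37,0,1],[0,0,0,110,-51,0,1],[0,0,0,140,-65,0,1]]'
python3 -m handwheel '[[0,0,0,30,-14,0,1],[0,0,0,60,-28,0,1],[0,0,0,85,-39.5,0,1],[0,0,0,98,-45.5,0,1],[0,0,0,98,-45.5,0,1]]'
python3 -m handwheel '[[0,0,0,0,0,20,1],[0,0,0,0,0,40,1],[0,0,0,0,0,40,1],[0,0,0,0,0,40,1],[0,0,0,0,0,40,1]]'
python3 - <<'E'
from h import *
c=manip.read_camera("wrist"); save(c,"w3.png",None,1.5)
s=manip.state(); print(s["q"],s["time_s"],s["ee_pos"],s["orientation"],s["force"],s["ft_torque"])
R=Rn.from_quat(np.roll(s["orientation"],-1)).as_matrix(); print(R.round(4))
# predicted pixels of points on tool axis and the spot estimate
def proj(X):
    x=c["R"]@X+c["t"]; r=x[:2]/x[2]; r=r*(1+c["k1"]*(r@r)); return (c["K"][:2,:2]@r+c["K"][:2,2])*1.5
for d in [0,.03,.058,.088]: print(d,proj(s["ee_pos"]+R[:,2]*d))
print("spot est",proj(np.array([.604,.141,.021])))
E
```

```text
time_s: 5.6
ee_pos: [0.5129, -0.1051, 0.2283]
orientation: [0.0, 0.924, 0.382, 0.0]
force: [1.2, 0.4, -3.9]
width: 0.217
grip_force: 79.1
time_s: 6.1
ee_pos: [0.5661, 0.0407, 0.2268]
orientation: [-0.0, 0.924, 0.382, -0.0]
force: [0.1, 0.7, -3.4]
width: 0.216
grip_force: 79.4
time_s: 6.6
ee_pos: [0.6036, 0.1437, 0.2266]
orientation: [-0.001, 0.924, 0.383, 0.0]
force: [-0.2, -0.6, -4.0]
width: 0.219
grip_force: 79.4
time_s: 7.1
ee_pos: [0.6046, 0.1403, 0.1879]
orientation: [0.0, 0.925, 0.381, 0.001]
force: [-0.5, 0.8, -3.1]
width: 0.221
grip_force: 79.3
[-0.12079942  0.73188982 -0.32896842  1.61081205  0.29321995  0.84577452
 -1.35529893] 7.15 [0.60464951 0.14064411 0.18797741] [2.48468862e-04 9.24501220e-01 3.81177608e-01 1.03134918e-03] [ 1.01411251  0.66390534 -4.36768047] [-0.01143414  0.0222025  -0.03195071]
[[ 7.094e-01  7.048e-01  2.100e-03]
 [ 7.048e-01 -7.094e-01  3.000e-04]
 [ 1.700e-03  1.200e-03 -1.000e+00]]
0 [388.91251754 355.21819602]
0.03 [388.57854473 326.43934916]
0.058 [388.34514212 306.35307337]
0.088 [388.15080274 289.64490037]
spot est [386.50890431 260.5423119 ]
```

View pics/w3.png

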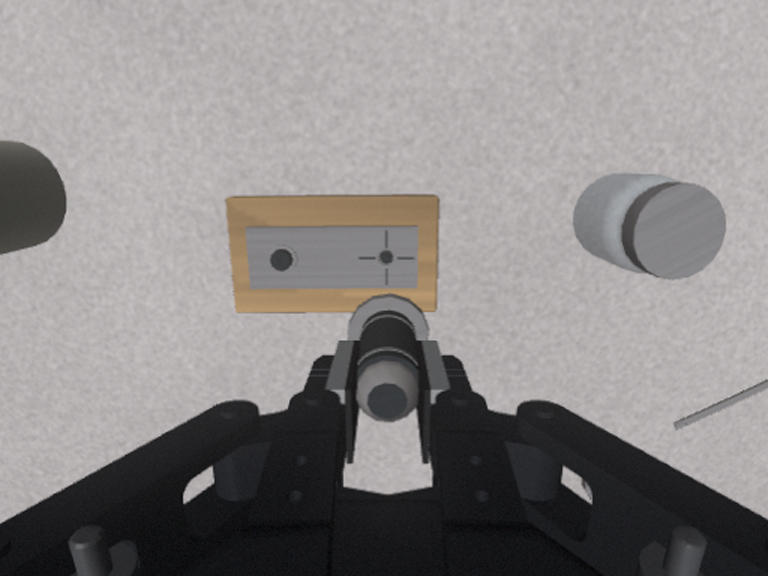

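Wrist view: spot at (386.5,257.5), bolt at (281,260), punch cap top at (387,402), flange outline spanning columns 349–429 with its top at row 293. Next: punch axis vs. spot in this one camera.

```bash
python3 - <<'E'
from h import *
from scipy.optimize import least_squares
c=manip.read_camera("wrist"); s=manip.state(); E=s["ee_pos"]
R=Rn.from_quat(np.roll(s["orientation"],-1)).as_matrix()
g=cv2.cvtColor(c["img"],cv2.COLOR_RGB2GRAY)
def cen(x0,y0,x1,y1,th):
    m=g[y0:y1,x0:x1]<th; v,u=np.nonzero(m); return np.array([u.mean()+x0,v.mean()+y0]),m.sum()
print(g[170:174,245:270])
sp,n=cen(252,166,263,177,70); print("spot px",sp,n)
S=onplane(sp,.0215,c); print("spot world",S,"tool rel",R.T@(S-E)*1000)
# cap outline: points of flange edge (depth-based)
P=cloud(np.ones(g.shape,bool),c); T=(P-E)@R
k=(np.hypot(T[:,0],T[:,1])<.03)&(T[:,2]>-.045)&(T[:,2]<.04)
T=T[k]*1000
for a,b in [(-36,-31),(17,26)]:
    q=T[(T[:,2]>a)&(T[:,2]<b)&(abs(T[:,1])<18)]; print(a,b,len(q),q.min(0).round(1),q.max(0).round(1), [np.round(v,1) for v in cv2.minEnclosingCircle(q[:,:2].astype(np.float32))])
print(np.histogram(T[abs(T[:,1])<9][:,2],bins=np.arange(-46,42,4)))
E
```

```text
[[134 133 134 134 134 133 131 118  88  72  61  60  61  61  63  61  81 115
  132 133 133 134 132 133 133]
 [135 133 124 112 112 123 127 117  89  61  63  64  63  63  61  63  79 115
  135 134 124 114 116 116 117]
 [ 72  71  70  65  67  95 120 116  90  64  64  64  65  63  64  66  73 109
  133 119  88  67  68  68  69]
 [130 130 129 128 129 130 126 115 100  81  65  65  64  62  62  63  91 121
  129 130 129 130 129 129 127]]
spot px [257.27272727 171.5       ] 44
spot world [0.60555399 0.14340095 0.0215    ] tool rel [  2.17249763  -1.32619952 166.40980885]
-36 -31 581 [-10.4 -17.9 -36. ] [ 12.2  17.8 -31. ] [array([ 4.7, -0. ]), np.float64(18.1)]
17 26 787 [ -1.6 -16.4  17. ] [16.8 15.7 24.5] [array([ 1.4, -0.4]), np.float64(16.2)]
(array([ 34,  46,  42, 534, 326, 800, 129, 126, 102,  96,  92,  87,  70,
        78,  76,  70, 343,  27,   0,   0,   0]), array([-46, -42, -38, -34, -30, -26, -22, -18, -14, -10,  -6,  -2,   2,
         6,  10,  14,  18,  22,  26,  30,  34,  38]))
```

```bash
python3 -m handwheel '[[0,0,0,1.5,-0.9,20,1],[0,0,0,1.5,-0.9,40,1],[0,0,0,1.5,-0.9,55,1],[0,0,0,1.5,-0.9,55,1],[0,0,0,1.5,-0.9,55,1]]'
python3 - <<'E'
from h import *
c=manip.read_camera("wrist"); s=manip.state(); E=s["ee_pos"]
R=Rn.from_quat(np.roll(s["orientation"],-1)).as_matrix()
print(s["time_s"],E,R.round(4)[:,2],s["force"])
g=cv2.cvtColor(c["img"],cv2.COLOR_RGB2GRAY)
m=np.zeros(g.shape,np.uint8); m[165:200,245:272]=(g[165:200,245:272]<80)
n,l,st,ce=cv2.connectedComponentsWithStats(m)
for i in range(1,n):
    if st[i][4]>10:
        S=onplane(ce[i],.0215,c); print(st[i],ce[i],S,R.T@(S-E)*1000)
save(c,"w4.png",(200,140,312,230),5)
E
```

```text
time_s: 7.7
ee_pos: [0.6048, 0.1429, 0.1324]
orientation: [0.0, 0.924, 0.382, 0.001]
force: [0.0, -0.4, -3.9]
width: 0.222
grip_force: 79.3
7.75 [0.60524178 0.14304942 0.13289775] [ 2.1e-03  7.0e-04 -1.0e+00] [ 0.38383103 -0.18491617 -4.39244791]
[255 181   9  10  74] [258.91891892 185.47297297] [0.605583   0.14353233 0.0215    ] [  0.35694113  -0.21294351 111.39854348]
```

View pics/w4.png

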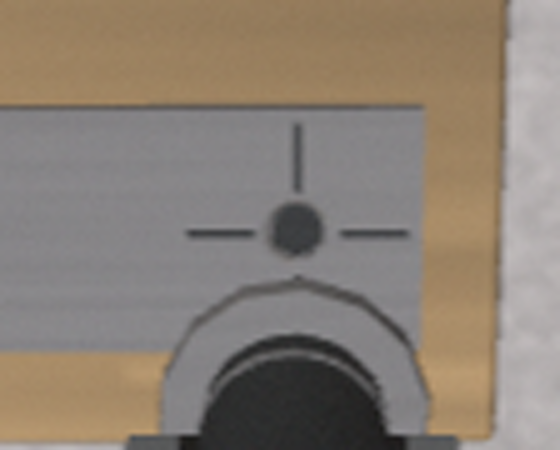

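Spot at relative (0.4,-0.2) mm against punch axis (0.3,-0.3): aligned. Lowering by feel.

```bash
python3 -m handwheel '[[0,0,0,0,0,5,1],[0,0,0,0,0,10,1],[0,0,0,0,0,15,1],[0,0,0,0,0,18,1],[0,0,0,0,0,20,1]]' | tr '\n' ' '
python3 -m handwheel '[[0,0,0,0,0,1,1],[0,0,0,0,0,2,1],[0,0,0,0,0,3,1],[0,0,0,0,0,3,1],[0,0,0,0,0,3,1]]'| tr '\n' ' '
```

```text
time_s: 8.25 ee_pos: [0.6041, 0.1426, 0.1112] orientation: [0.0, 0.924, 0.382, -0.0] force: [-0.1, 0.3, -3.7] width: 0.217 grip_force: 79.3 time_s: 8.75 ee_pos: [0.6044, 0.1427, 0.1087] orientation: [0.0, 0.924, 0.382, 0.0] force: [-0.2, 0.3, -4.8] width: 0.217 grip_force: 79.3
```

```bash
python3 -m handwheel '[[0,0,0,0,0,1,1],[0,0,0,0,0,2,1],[0,0,0,0,0,3,1],[0,0,0,0,0,3,1],[0,0,0,0,0,3,1]]'| tr '\n' ' '
```

```text
time_s: 9.25 ee_pos: [0.6043, 0.1427, 0.1056] orientation: [0.0, 0.924, 0.382, -0.0] force: [-1.0, -0.7, -3.8] width: 0.217 grip_force: 79.3
```

```bash
python3 -m handwheel '[[0,0,0,0,0,1,1],[0,0,0,0,0,2,1],[0,0,0,0,0,2.5,1],[0,0,0,0,0,2.5,1],[0,0,0,0,0,2.5,1]]'| tr '\n' ' '
```

```text
time_s: 9.75 ee_pos: [0.6043, 0.1427, 0.1031] orientation: [0.0, 0.924, 0.382, -0.0] force: [-0.1, 0.5, -4.1] width: 0.217 grip_force: 79.3
```

```bash
python3 -m handwheel '[[0,0,0,0,0,1,1],[0,0,0,0,0,2,1],[0,0,0,0,0,2.5,1],[0,0,0,0,0,2.5,1],[0,0,0,0,0,2.5,1]]'| tr '\n' ' '
```

```text
time_s: 10.25 ee_pos: [0.6043, 0.1427, 0.1007] orientation: [0.0, 0.924, 0.382, -0.0] force: [0.3, 0.9, -3.7] width: 0.225 grip_force: 79.3
```

```bash
python3 -m handwheel '[[0,0,0,0,0,1,1],[0,0,0,0,0,2,1],[0,0,0,0,0,2,1],[0,0,0,0,0,2,1],[0,0,0,0,0,2,1]]'| tr '\n' ' '
```

```text
time_s: 10.75 ee_pos: [0.6043, 0.1427, 0.0987] orientation: [0.0, 0.924, 0.382, 0.0] force: [1.1, -0.7, -5.2] width: 0.222 grip_force: 79.3
```

```bash
python3 -m handwheel '[[0,0,0,0,0,1,1],[0,0,0,0,0,2,1],[0,0,0,0,0,2,1],[0,0,0,0,0,2,1],[0,0,0,0,0,2,1]]'| tr '\n' ' '
```

```text
time_s: 11.25 ee_pos: [0.6043, 0.1427, 0.0967] orientation: [0.0, 0.924, 0.382, 0.0] force: [0.1, 0.7, -3.3] width: 0.219 grip_force: 79.3
```

```bash
python3 -m handwheel '[[0,0,0,0,0,1,1],[0,0,0,0,0,2,1],[0,0,0,0,0,2,1],[0,0,0,0,0,2,1],[0,0,0,0,0,2,1]]'| tr '\n' ' '
```

```text
time_s: 11.75 ee_pos: [0.6043, 0.1427, 0.0947] orientation: [0.0, 0.924, 0.382, 0.0] force: [-0.2, 0.4, -4.6] width: 0.22 grip_force: 79.3
```

```bash
python3 -m handwheel '[[0,0,0,0,0,1,1],[0,0,0,0,0,2,1],[0,0,0,0,0,2,1],[0,0,0,0,0,2,1],[0,0,0,0,0,2,1]]'| tr '\n' ' '
```

```text
time_s: 12.25 ee_pos: [0.6045, 0.1428, 0.0929] orientation: [0.0, 0.924, 0.382, 0.0] force: [0.4, 0.7, -1.6] width: 0.217 grip_force: 79.4
```

Contact at a height that only fits the recess floor (on the blank's top, the needle would be under 14 mm). Pressing on.

```bash
python3 -m handwheel '[[0,0,0,0,0,0.5,1],[0,0,0,0,0,1,1],[0,0,0,0,0,1.5,1],[0,0,0,0,0,1.5,1],[0,0,0,0,0,1.5,1]]'| tr '\n' ' '
```

```text
time_s: 12.75 ee_pos: [0.6045, 0.1428, 0.0914] orientation: [0.0, 0.924, 0.382, 0.0] force: [0.2, 1.0, 0.4] width: 0.218 grip_force: 79.5
```

```bash
python3 -m handwheel '[[0,0,0,0,0,0.4,1],[0,0,0,0,0,0.8,1],[0,0,0,0,0,1,1],[0,0,0,0,0,1,1],[0,0,0,0,0,1,1]]'| tr '\n' ' '
```

```text
time_s: 13.25 ee_pos: [0.6045, 0.1428, 0.0903] orientation: [0.0, 0.924, 0.382, 0.0] force: [0.3, 0.3, 2.1] width: 0.22 grip_force: 79.7
```

```bash
python3 -m handwheel '[[0,0,0,0,0,0.4,1],[0,0,0,0,0,0.8,1],[0,0,0,0,0,0.8,1],[0,0,0,0,0,0.8,1],[0,0,0,0,0,0.8,1]]'| tr '\n' ' '
```

```text
time_s: 13.75 ee_pos: [0.6045, 0.1428, 0.0895] orientation: [0.0, 0.924, 0.382, 0.0] force: [0.9, -0.0, 4.3] width: 0.223 grip_force: 79.8
```

Push is now about 8 N; slow steps from here.

```bash
python3 -m handwheel '[[0,0,0,0,0,0.4,1],[0,0,0,0,0,0.8,1],[0,0,0,0,0,0.8,1],[0,0,0,0,0,0.8,1],[0,0,0,0,0,0.8,1]]'| tr '\n' ' '
```

```text
time_s: 14.25 ee_pos: [0.6045, 0.1428, 0.0888] orientation: [0.0, 0.924, 0.382, 0.0] force: [-0.0, -0.5, 5.4] width: 0.215 grip_force: 80.0
```

```bash
python3 -m handwheel '[[0,0,0,0,0,0.4,1],[0,0,0,0,0,0.7,1],[0,0,0,0,0,0.7,1],[0,0,0,0,0,0.7,1],[0,0,0,0,0,0.7,1]]'| tr '\n' ' '
```

```text
time_s: 14.75 ee_pos: [0.6046, 0.1428, 0.0883] orientation: [0.0, 0.924, 0.382, 0.0] force: [-0.7, -0.8, 5.6] width: 0.219 grip_force: 80.1
```

```bash
python3 -m handwheel '[[0,0,0,0,0,0.3,1],[0,0,0,0,0,0.6,1],[0,0,0,0,0,0.6,1],[0,0,0,0,0,0.6,1],[0,0,0,0,0,0.6,1]]'| tr '\n' ' '
```

```text
time_s: 15.25 ee_pos: [0.6047, 0.1429, 0.0878] orientation: [0.0, 0.924, 0.382, 0.0] force: [-0.0, -0.5, 8.0] width: 0.218 grip_force: 80.2
```

```bash
python3 -m handwheel '[[0,0,0,0,0,0.3,1],[0,0,0,0,0,0.6,1],[0,0,0,0,0,0.6,1],[0,0,0,0,0,0.6,1],[0,0,0,0,0,0.6,1]]'| tr '\n' ' '
```

```text
time_s: 15.75 ee_pos: [0.6048, 0.1429, 0.0873] orientation: [0.0, 0.924, 0.382, 0.001] force: [-0.4, -0.4, 8.4] width: 0.217 grip_force: 80.3
```

```bash
python3 -m handwheel '[[0,0,0,0,0,0.3,1],[0,0,0,0,0,0.6,1],[0,0,0,0,0,0.6,1],[0,0,0,0,0,0.6,1],[0,0,0,0,0,0.6,1]]'| tr '\n' ' '
```

```text
time_s: 16.25 ee_pos: [0.6048, 0.143, 0.0868] orientation: [0.0, 0.924, 0.382, 0.001] force: [-0.3, 1.2, 8.6] width: 0.218 grip_force: 80.4
```

```bash
python3 -m handwheel '[[0,0,0,0,0,0.3,1],[0,0,0,0,0,0.5,1],[0,0,0,0,0,0.5,1],[0,0,0,0,0,0.5,1],[0,0,0,0,0,0.5,1]]'| tr '\n' ' '; python3 -c "
from station import manip
s=manip.state();print(s['force'],s['ft_torque'],s['orientation'])"
```

```text
time_s: 16.75 ee_pos: [0.6048, 0.143, 0.0863] orientation: [0.0, 0.924, 0.382, 0.001] force: [-0.5, 0.5, 9.0] width: 0.216 grip_force: 80.4 [-0.54158496  0.50209281  8.96288315] [ 0.05121138  0.17576049 -0.02447825] [5.45800616e-05 9.24341376e-01 3.81565887e-01 7.00564478e-04]
```

```bash
python3 -m handwheel '[[0,0,0,0,0,0.3,1],[0,0,0,0,0,0.5,1],[0,0,0,0,0,0.5,1],[0,0,0,0,0,0.5,1],[0,0,0,0,0,0.5,1]]'| tr '\n' ' '
```

```text
time_s: 17.25 ee_pos: [0.6049, 0.1431, 0.0859] orientation: [0.0, 0.924, 0.382, 0.001] force: [-0.1, 0.5, 8.8] width: 0.221 grip_force: 80.5
```

Force has plateaued, so checking for slip or tilt of the punch in the grip.

```bash
python3 - <<'E'
from h import *
c=manip.read_camera("wrist"); s=manip.state(); E=s["ee_pos"]
R=Rn.from_quat(np.roll(s["orientation"],-1)).as_matrix()
print(E,R[:,2],s["force"],s["ft_torque"])
P=cloud(np.ones(c["z_map"].shape,bool),c); T=(P-E)@R
k=(np.hypot(T[:,0],T[:,1])<.03)&(T[:,2]>-.045)&(T[:,2]<.03)
T=T[k]*1000
q=T[(T[:,2]>17)&(T[:,2]<26)&(abs(T[:,1])<18)]; print(len(q),q.min(0).round(1),q.max(0).round(1),np.median(q[:,2]), [np.round(v,1) for v in cv2.minEnclosingCircle(q[:,:2].astype(np.float32))])
print(np.histogram(T[abs(T[:,1])<9][:,2],bins=np.arange(-40,32,4))[0])
save(c,"w5.png",(190,150,330,320),3.5)
E
```

```text
[0.60488272 0.14308883 0.08593098] [ 1.47314946e-03  5.03462590e-04 -9.99998788e-01] [-0.07984578  0.97269087  8.52813556] [ 0.00409133  0.15953388 -0.05878536]
783 [ -1.5 -16.6  17. ] [16.7 15.4 24.5] 19.169722158288305 [array([ 1.2, -0.5]), np.float64(16.2)]
[ 43 183 594 796 188  97 120 101  89  86  85  65  89  54 317  80   1]
```

View pics/w5.png

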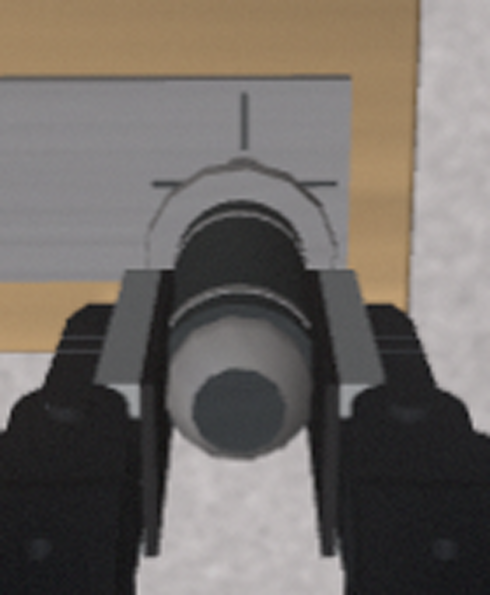

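No slip or tilt: cap and flange sit in the pads as before. Continuing.

```bash
python3 -m handwheel '[[0,0,0,0,0,0.2,1],[0,0,0,0,0,0.4,1],[0,0,0,0,0,0.4,1],[0,0,0,0,0,0.4,1],[0,0,0,0,0,0.4,1]]'| tr '\n' ' '
```

```text
time_s: 17.8 ee_pos: [0.6048, 0.143, 0.0854] orientation: [0.0, 0.924, 0.382, 0.001] force: [-0.8, -0.4, 7.9] width: 0.22 grip_force: 80.5
```

```bash
python3 -m handwheel '[[0,0,0,0,0,0,1],[0,0,0,0,0,0,1],[0,0,0,0,0,0,1],[0,0,0,0,0,0,1],[0,0,0,0,0,0,1]]'| tr '\n' ' '
```

```text
time_s: 18.3 ee_pos: [0.6043, 0.1427, 0.0847] orientation: [0.0, 0.924, 0.382, 0.0] force: [-0.2, -0.3, 4.0] width: 0.221 grip_force: 80.2
```

```bash
python3 -m handwheel '[[0,0,0,0,0,0,1],[0,0,0,0,0,0,1],[0,0,0,0,0,0,1],[0,0,0,0,0,0,1],[0,0,0,0,0,0,1]]'| tr '\n' ' '
```

```text
time_s: 18.8 ee_pos: [0.6043, 0.1426, 0.0846] orientation: [0.0, 0.924, 0.382, -0.0] force: [-0.5, 0.4, 3.1] width: 0.216 grip_force: 80.2
```

Snap confirmed: the push fell about 5 N while holding still and stayed down. Lifting, then retracing to the stand.

```bash
python3 -m handwheel '[[0,0,0,0,0,-10,1],[0,0,0,0,0,-30,1],[0,0,0,0,0,-60,1],[0,0,0,0,0,-90,1],[0,0,0,0,0,-110,1]]'| tr '\n' ' '
python3 -m handwheel '[[0,0,0,-20,9.3,0,1],[0,0,0,-50,23.3,0,1],[0,0,0,-80,37.2,0,1],[0,0,0,-110,51.2,0,1],[0,0,0,-140,65.1,0,1]]'| tr '\n' ' '
python3 -m handwheel '[[0,0,0,-30,14,0,1],[0,0,0,-60,28,0,1],[0,0,0,-85,39.5,0,1],[0,0,0,-95,44.2,0,1],[0,0,0,-99.5,46.3,0,1]]'| tr '\n' ' '
python3 -m handwheel '[[0,0,0,0,0,0,1],[0,0,0,0,0,0,1],[0,0,0,0,0,10,1],[0,0,0,0,0,25,1],[0,0,0,0,0,40,1]]'| tr '\n' ' '
```

```text
time_s: 19.3 ee_pos: [0.6037, 0.1427, 0.196] orientation: [-0.0, 0.924, 0.382, -0.0] force: [0.7, 0.0, -4.0] width: 0.224 grip_force: 79.3 time_s: 19.8 ee_pos: [0.549, -0.0036, 0.1941] orientation: [-0.0, 0.924, 0.382, -0.002] force: [1.1, -0.5, -4.3] width: 0.214 grip_force: 79.3 time_s: 20.3 ee_pos: [0.5118, -0.1064, 0.1943] orientation: [-0.0, 0.925, 0.381, -0.001] force: [1.3, 0.1, -3.9] width: 0.214 grip_force: 79.3 time_s: 20.8 ee_pos: [0.5135, -0.104, 0.1538] orientation: [-0.0, 0.924, 0.382, 0.0] force: [0.5, -0.6, -4.2] width: 0.222 grip_force: 79.3
```

```bash
python3 -m handwheel '[[0,0,0,0,0,3,1],[0,0,0,0,0,7,1],[0,0,0,0,0,11,1],[0,0,0,0,0,15,1],[0,0,0,0,0,18,1]]'| tr '\n' ' '
```

```text
time_s: 21.3 ee_pos: [0.5133, -0.1052, 0.1367] orientation: [0.0, 0.924, 0.382, 0.0] force: [0.4, 0.2, -3.6] width: 0.216 grip_force: 79.3
```

```bash
python3 -m handwheel '[[0,0,0,0,0,4,1],[0,0,0,0,0,8,1],[0,0,0,0,0,12,1],[0,0,0,0,0,15,1],[0,0,0,0,0,15,1]]'| tr '\n' ' '
```

```text
time_s: 21.8 ee_pos: [0.5128, -0.1052, 0.1212] orientation: [-0.0, 0.924, 0.382, -0.0] force: [0.0, 0.5, -3.8] width: 0.218 grip_force: 79.3
```

```bash
python3 -m handwheel '[[0,0,0,0,0,5,1],[0,0,0,0,0,10,1],[0,0,0,0,0,15,1],[0,0,0,0,0,18,1],[0,0,0,0,0,20,1]]'| tr '\n' ' '
```

```text
time_s: 22.3 ee_pos: [0.513, -0.1051, 0.1012] orientation: [-0.0, 0.924, 0.382, -0.0] force: [-0.3, -0.1, -3.3] width: 0.219 grip_force: 79.3
```

```bash
python3 -m handwheel '[[0,0,0,0,0,3,1],[0,0,0,0,0,6,1],[0,0,0,0,0,9,1],[0,0,0,0,0,9,1],[0,0,0,0,0,9,1]]'| tr '\n' ' '; python3 -c "
from station import manip
print(manip.state()['ft_torque'])"
```

```text
time_s: 22.8 ee_pos: [0.5131, -0.1052, 0.0926] orientation: [0.0, 0.924, 0.382, -0.0] force: [0.4, -0.8, -3.4] width: 0.219 grip_force: 79.3 [ 0.01417064  0.01486073 -0.02557113]
```

```bash
python3 -m handwheel '[[0,0,0,0,0,0.5,1],[0,0,0,0,0,1,1],[0,0,0,0,0,1.2,1],[0,0,0,0,0,1.2,1],[0,0,0,0,0,1.2,1]]'| tr '\n' ' '
```

```text
time_s: 23.3 ee_pos: [0.5132, -0.1052, 0.0925] orientation: [0.0, 0.924, 0.382, 0.0] force: [-3.3, -0.1, 7.0] width: 0.223 grip_force: 80.6
```

Seated at the same height as at the grasp (0.0925). Releasing and withdrawing.

```bash
python3 -m handwheel '[[0,0,0,0,0,-0.8,0.3],[0,0,0,0,0,-0.8,0],[0,0,0,0,0,-0.8,-0.3],[0,0,0,0,0,-0.8,-0.3],[0,0,0,0,0,-0.8,-0.3]]'| tr '\n' ' '
python3 -m handwheel '[[0,0,0,0,0,0,-0.3],[0,0,0,0,0,-10,-0.3],[0,0,0,0,0,-40,-0.3],[0,0,0,0,0,-80,-0.3],[0,0,0,0,0,-120,-0.3]]'| tr '\n' ' '
python3 -m handwheel '[[0,0,0,0,0,-40,-0.3],[0,0,0,0,0,-80,-0.3],[0,0,0,0,0,-107,-0.3],[0,0,0,0,0,-107,-0.3],[0,0,0,0,0,-107,-0.3]]'| tr '\n' ' '
python3 - <<'E'
from h import *
c=manip.read_camera("wrist"); s=manip.state()
P=cloud(np.ones(c["z_map"].shape,bool),c)
st=P[(abs(P[:,0]-.513)<.06)&(abs(P[:,1]+.106)<.06)]
cap=st[(st[:,2]>.118)&(st[:,2]<.15)&(np.hypot(st[:,0]-.513,st[:,1]+.106)<.03)]; print("cap",len(cap),cap.mean(0),cap[:,2].max(),cv2.minEnclosingCircle((cap[:,:2]*1000).astype(np.float32)))
fl=st[(abs(st[:,2]-.074)<.003)&(np.hypot(st[:,0]-.513,st[:,1]+.106)<.02)]; print("flange",len(fl),np.median(fl[:,2]))
a=c["img"][100:330,150:362]; d=manip.read_camera("scene")["img"][130:290,90:330]
A=cv2.resize(a,(424,460)); D=cv2.resize(d,(375,250)); o=np.zeros((460,800,3),np.uint8); o[:,:424]=A; o[:250,425:]=D
cv2.imwrite("pics/fin.png",o[...,::-1])
E
```

```text
time_s: 23.8 ee_pos: [0.5132, -0.1052, 0.0923] orientation: [0.0, 0.924, 0.382, 0.0] force: [0.6, -0.1, 0.4] width: 0.653 grip_force: 0.0 time_s: 24.3 ee_pos: [0.5126, -0.1051, 0.2141] orientation: [-0.0, 0.924, 0.382, -0.0] force: [0.8, -0.5, -0.3] width: 0.649 grip_force: 0.0 time_s: 24.8 ee_pos: [0.5129, -0.1052, 0.3201] orientation: [0.0, 0.924, 0.382, 0.0] force: [-1.2, -0.9, -1.1] width: 0.648 grip_force: 0.0 cap 154 [ 0.51385734 -0.10440093  0.12237416] 0.1270362030765565 ((513.4390258789062, -104.7168197631836), 10.626245498657227)
flange 170 0.07350145300787074
```

View pics/fin.png

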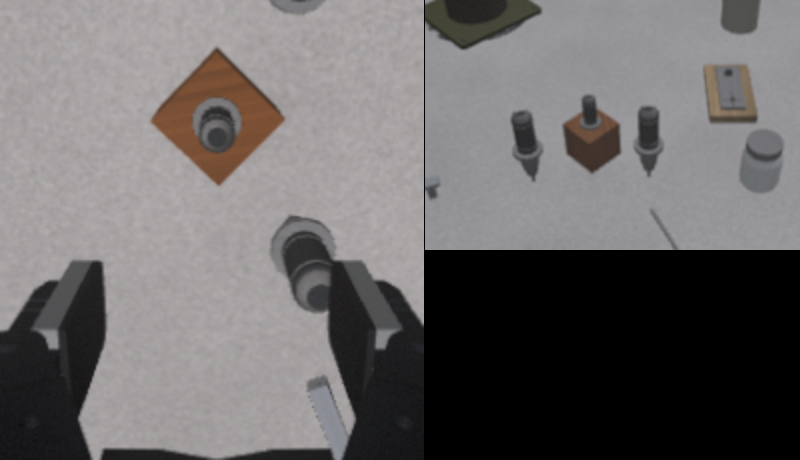

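The punch is upright and home (left crop, (217,125)): flange at 73.5 mm, cap at 126–127 mm. The other things in view are where they were.

```bash
python3 -c "
from station import manip
print(manip.hand_in())"
```

```text
the job is handed in; nothing more can be done
None
```

The centre punch snapped in the drill spot (push fell about 5 N at the snap, end stop not reached), is back upright and fully home in its stand with nothing else disturbed in the final views, and the job was handed in at about 25 s.

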